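Load the handle-block rack and set its clamp lever

TASK

Find the empty cradles on the sloping rack and lay a spare full-length handle block flat down into each of them, leaving the blocks already loaded where they are. Then swing the clamp lever until it stands in line with the brass pointer, and let go of it. Leave the pointer and everything else on the bench undisturbed.

Things in the scene. Friction and masses are not known exactly. Their poses are not given: they have to be found in the camera images.
- cradle_1: one of 4 alike open aluminium cradles, 66 apart in any order in a row on a plywood rack (285 wide, 135 up the slope) pitched 30 deg, low edge to the robot, back edge 90 high. Its frame is level: x horizontally uphill, y along the row, z up; the slope rises to +x, normal (-0.5, 0, 0.866). Origin: centre of underside, 55 above the bench
- cradle_1_seat (a point): centre of the cradle's inner floor, 4 above its underside along the slope's normal: where the origin of a seated block belongs. Pocket 115 up the slope x 37 along y, 10 deep, walls 4 thick; a block lies in it on its underside, long side up the slope, and stands 16 proud. Axes level, as the cradle's
- cradle_2: one of 4 alike open aluminium cradles, 66 apart in any order in a row on a plywood rack (285 wide, 135 up the slope) pitched 30 deg, low edge to the robot, back edge 90 high. Its frame is level: x horizontally uphill, y along the row, z up; the slope rises to +x, normal (-0.5, 0, 0.866). Origin: centre of underside, 55 above the bench
- cradle_2_seat (a point): centre of the cradle's inner floor, 4 above its underside along the slope's normal: where the origin of a seated block belongs. Pocket 115 up the slope x 37 along y, 10 deep, walls 4 thick; a block lies in it on its underside, long side up the slope, and stands 16 proud. Axes level, as the cradle's
- cradle_3: one of 4 alike open aluminium cradles, 66 apart in any order in a row on a plywood rack (285 wide, 135 up the slope) pitched 30 deg, low edge to the robot, back edge 90 high. Its frame is level: x horizontally uphill, y along the row, z up; the slope rises to +x, normal (-0.5, 0, 0.866). Origin: centre of underside, 55 above the bench
- cradle_3_seat (a point): centre of the cradle's inner floor, 4 above its underside along the slope's normal: where the origin of a seated block belongs. Pocket 115 up the slope x 37 along y, 10 deep, walls 4 thick; a block lies in it on its underside, long side up the slope, and stands 16 proud. Axes level, as the cradle's
- cradle_4: one of 4 alike open aluminium cradles, 66 apart in any order in a row on a plywood rack (285 wide, 135 up the slope) pitched 30 deg, low edge to the robot, back edge 90 high. Its frame is level: x horizontally uphill, y along the row, z up; the slope rises to +x, normal (-0.5, 0, 0.866). Origin: centre of underside, 55 above the bench
- cradle_4_seat (a point): centre of the cradle's inner floor, 4 above its underside along the slope's normal: where the origin of a seated block belongs. Pocket 115 up the slope x 37 along y, 10 deep, walls 4 thick; a block lies in it on its underside, long side up the slope, and stands 16 proud. Axes level, as the cradle's
- block_1: a dark wooden knife-handle block, 110 long (its x) x 32 wide (its y) x 26 high (its z), rounded edges; origin: centre of its underside. The four blocks are all alike; some lie in cradles of the sloping rack, the others are spares lying flat on the bench at any yaw
- block_2: a dark wooden knife-handle block, 110 long (its x) x 32 wide (its y) x 26 high (its z), rounded edges; origin: centre of its underside. The four blocks are all alike; some lie in cradles of the sloping rack, the others are spares lying flat on the bench at any yaw
- block_3: a dark wooden knife-handle block, 110 long (its x) x 32 wide (its y) x 26 high (its z), rounded edges; origin: centre of its underside. The four blocks are all alike; some lie in cradles of the sloping rack, the others are spares lying flat on the bench at any yaw
- block_4: a dark wooden knife-handle block, 110 long (its x) x 32 wide (its y) x 26 high (its z), rounded edges; origin: centre of its underside. The four blocks are all alike; some lie in cradles of the sloping rack, the others are spares lying flat on the bench at any yaw
- control: clamp-pressure control: grey steel box, 100 (x) x 60 (y) x 45 high, fixed to the bench. On its right (-y) side an upright graduated aluminium disc of radius 56, at y = -32 to -28. The lever swings in the plane y = 0; its hinge axis is parallel to y, 50 above the origin. Origin: centre of its underside
- lever (a joint): angle of the clamp lever: 0 leans 0.8 rad from vertical to the control's -x (towards the robot), 0.8 upright, 1.6 leans 0.8 rad to +x; it stays where it is left, moved by about 2 to 3 N at the grip
- lever_grip (a point): centre of the black cross grip, a cylinder 24 in diameter and 30 long along the hinge axis (y), across the end of the lever's steel rod (10 in diameter), 100 from the hinge
- pointer (a joint): angle of the brass pointer that marks the setting, same axis, zero and sense as the lever: the lever is in line with it when both joint values are equal. It is stiff and must not be moved
- pointer_tip (a point): tip of the brass pointer, a bar 10 wide (7 at the tip) and 8 thick on the outer face of the disc, jutting out over its rim, 73 from the hinge axis, 37 to the right (-y) of the lever's plane
- offcut: bystander: a short dark wooden offcut, 66 x 32 x 26; too short for a cradle, not a handle block. Origin: centre of underside
- stone: bystander: two-layer whetstone, 100 x 46 x 22, origin at underside centre
- brush: bystander: wooden-backed bench brush, 95 x 34 x 39, origin at underside centre
- bottle: bystander: white plastic bottle, 60 in diameter, 170 high, origin at underside centre
- mug: bystander: blue mug, 80 in diameter, 90 high, handle at its +y, origin at underside centre
- tape: bystander: roll of paper tape lying flat, 80 in diameter, 24 high, origin at underside centre
- hammer: bystander: hammer lying along its x, 200 long, origin near its middle on the bench
Mind the look-alikes: they are no part of the job. Leave any blue or turquoise look-alike of the block_4 alone.

How it is judged:
By the outcome, as a careful person would: the job done as asked, in the order asked, and still so for the second after the job is handed in, with the robot touching nothing.
It also fails if it takes over 64 s, if anything falls off the work surface, if the arm or the gripper's body presses on something with over 40 N, if the wrist force passes 120 N, or if a joint passes its speed limit or range.

ROBOT

A 6-joint arm with a two-finger parallel gripper is mounted at the origin on the work surface. World frame = base frame: x ahead of the robot, y to its left, z up, the work surface at z = 0. Lengths are in m, angles in degrees, forces in N, time in s.
With the tool pointing down it reaches from about 0.25 to 0.725 m from the base axis. Payload 4 kg.
Tool frame: the origin (TCP) lies midway between the tips of the shut fingers; the grasp point (between the pads) lies env.pinch_z behind it (env.pinch_z is the distance from the TCP to the grasp point, in m); z points along the fingers, x is the direction in which the jaws open and shut, and the axes are right-handed (so a half turn about z gives the same grasp; the last joint's range is limited). The gripper opens to 85 mm and grips with 20 to 120 N. Pads are 22 mm wide; open, the fingers measure 114 mm over their backs; the gripper's body (76 mm by 85 mm) begins 54 mm behind the grasp point. The pads swing forward as they close: fully open they stand 13 mm farther back than shut.
Start: joints at [70.073, 13.785, 0.286, 76.501, 0, 90], TCP at [0.17, 0.47, 0.231] pointing down, gripper open.
Joint ranges: [-155.79, 155.79], [-60.16, 107.12], [-62.33, 73.08], [-114, 123.19], [-81.49, 82.49], [-180, 180]. Speed limits (degrees/s): [159.86, 159.86, 180, 180, 180, 180].

INTERFACE

Orientations are given as a 3x3 rotation matrix whose columns are the frame's x, y, z axes.
In Python, from rig import env gives the robot as it stands. The module is installed in compiled form; this text tells all that it offers.
- The arm moves only by the tool carry_out, never from a script. Its argument "deltas" is a list of rows, each a list of 3 entries, a list of its own where there are three numbers: the turn, a rotation vector about the tool's x, y, z in degrees, then the shift along the tool's x, y, z in cm, then the gripper command: -1 is fully open, 1 is shut, values between are in proportion. In form: [[[ax, ay, az], [dx, dy, dz], jaw], ...]. A call has exactly 10 rows; each row shifts and turns the commanded pose from where the row before left it, along the tool's axes as they then stand; what a row does not reach is not made up. A row lasts 1/10 s, in which the tool goes at most 50 mm and 8.59 degrees, less where a joint would pass 70% of its speed; a pose out of reach is approached as far as the arm can. A call with a gripper value outside its range is refused whole. The fingers move at their own pace and stop on an object; the grip force is fixed at half the most. Time passes only in rows, so rows that do not move let the fingers close, or fill a call up. It gives the time, the measured TCP pose, the force and the opening at its end, in the units of the state.
- env.read_state(): the state, without advancing time (a new reading comes with each control period).
- env.get_image(name): name is "side" or "top" or "wrist"; returns a dict with "frame" (400x640x3 uint8, red, green, blue), "fx", "fy", "cx", "cy" (pixels), "R" (3x3) and "t" (3): a world point X has camera coordinates R X + t. Camera axes: x right, y down, z forward; pixel columns grow to the right and rows downward; lengths in m; the calibration is good to about 2 mm. A picture is of the moment at which its call begins. There is no depth.
- env.job_done(): hands the job in, once; it reports no verdict.
Trained networks look in a picture, given as the dict that the camera call returned (one of the last four; its "shot" number tells which), for a name from the list of things; names that differ only in an ending like _2 or _b are one class to them, and where a whole thing is asked for, a point or a joint stands for the part that bears it (a point fixed in the world has none). Each returns a list of dicts, best first, with "confidence" (0 to 1); they miss things now and then, are a little off and sometimes report something else, mostly with a low value. They report only what shows in the picture. A call takes as long as a camera call. They do not tell look-alikes from the thing itself.
- env.spot_in(picture, name): "uv" ([column, row] in pixels, amid what is visible of it).
- env.place_of(picture, name): "uv" ([column, row] in pixels: a listed point, or the origin of a listed thing).
The state is a dict: "clock": time; "joints": joint angles; "dq": joint speeds; "joint_efforts": joint torques, N m; "ee_pos": TCP position; "ee_rot": TCP orientation; "wrist_force": force on the tool from outside, world axes, zero at the start; "ft_torque": the same for the moment, N m; "finger_gap": finger opening in m.
Only numpy, scipy, OpenCV 4.12 (cv2) and the standard library are available. Lean on these libraries where they do the work, as an engineer would, in place of code of your own. Each camera call takes 0.05 s, during which the arm holds its last target. There are 200 camera calls.

## Working session

There is one attempt and no reset: what is moved stays moved. The work goes in short steps, Python scripts to look and compute and a tool call to move; the robot and the scene stay as the last step left them, time stands still between calls to the robot, and variables do not carry over. Pictures are saved under pics/ and viewed, about 8 in all and at most 12, crops included, and the job is handed in when it is done.

Besides the shell and the picture viewer there is one more tool, called after ">>>" by a JSON object that holds its "method" and its "body". carry_out: Moves the arm, as the interface text tells. Its arguments: {"type":"object","properties":{"deltas":{"type":"array"}},"required":["deltas"]}

```bash
mkdir -p pics
cat > h.py <<'E'
import numpy as np, cv2
from rig import env
def save(p,name,crop=None,s=1):
    f=p["frame"][:,:,::-1]
    if crop: a,b,c,d=crop; f=f[b:d,a:c]
    cv2.imwrite("pics/"+name,cv2.resize(f,None,fx=s,fy=s,interpolation=cv2.INTER_CUBIC))
def ray(p,uv):
    R=np.array(p["R"]);t=np.array(p["t"])
    d=R.T@np.array([(uv[0]-p["cx"])/p["fx"],(uv[1]-p["cy"])/p["fy"],1.]); return -R.T@t,d
def atz(p,uv,z):
    c,d=ray(p,uv); return c+d*(z-c[2])/d[2]
def aty(p,uv,y):
    c,d=ray(p,uv); return c+d*(y-c[1])/d[1]
def proj(p,X):
    q=np.array(p["R"])@np.array(X)+np.array(p["t"]); return np.array([p["fx"]*q[0]/q[2]+p["cx"],p["fy"]*q[1]/q[2]+p["cy"]])
E
python3 - <<'E'
from h import *
np.set_printoptions(precision=4,suppress=True)
s=env.read_state();print(s,env.pinch_z)
t=env.get_image("top");d=env.get_image("side")
save(t,"top.png");save(d,"side.png")
for nm,p in(("top",t),("side",d)):
    print(nm,-np.array(p["R"]).T@p["t"],p["R"][2],p["fx"])
    for n in["cradle_1","cradle_1_seat","block_1","control","lever_grip","pointer_tip","offcut"]:
        print(n,[(np.round(x["uv"],1).tolist(),round(x["confidence"],2)) for x in env.place_of(p,n)])
E
```

```text
{'clock': 0.0, 'joints': array([70.0737, 13.8331,  0.2129, 76.5017, -0.    , 89.9997]), 'dq': array([ 0.0344,  0.0077, -0.0427,  0.0913, -0.1027,  0.0045]), 'joint_efforts': array([ -0.0007, -37.2318,  25.2407,   0.017 ,   0.    ,  -0.    ]), 'ee_pos': array([0.1702, 0.4695, 0.2304]), 'ee_rot': array([[ 0.3408,  0.9401, -0.0007],
       [ 0.9401, -0.3408, -0.002 ],
       [-0.0021,  0.    , -1.    ]]), 'wrist_force': array([ 0.0058, -0.6174, -0.8864]), 'ft_torque': array([ 0.0076, -0.0204,  0.0241]), 'finger_gap': 0.08501757117929529} 0.0187
top [0.3906 0.0706 1.3948] [ 0.078  -0.0063 -0.9969] 471.88816985922347
cradle_1 [([309.9, 146.8], 0.84), ([331.9, 149.9], 0.6), ([349.7, 154.0], 0.57), ([376.8, 155.3], 0.55), ([381.4, 218.6], 0.23)]
cradle_1_seat [([376.7, 148.3], 0.69)]
block_1 [([275.9, 260.7], 0.93), ([377.8, 155.1], 0.91), ([262.4, 173.3], 0.75), ([330.7, 152.6], 0.67), ([277.5, 224.3], 0.58), ([380.8, 218.5], 0.57), ([216.1, 253.8], 0.56), ([332.5, 151.4], 0.43)]
control [([443.5, 200.0], 0.66)]
lever_grip [([457.2, 217.4], 0.48)]
pointer_tip []
offcut [([226.4, 173.0], 0.56)]
side [-0.0762 -0.6382  0.6814] [ 0.5287  0.6602 -0.5336] 417.26822313813557
cradle_1 [([394.0, 212.7], 0.88), ([361.5, 193.7], 0.6), ([375.2, 206.9], 0.59), ([412.2, 225.6], 0.53)]
cradle_1_seat [([370.6, 281.7], 0.7), ([412.7, 226.8], 0.51)]
block_1 [([371.5, 281.5], 0.89), ([282.7, 220.3], 0.77), ([225.9, 204.4], 0.76), ([377.6, 206.9], 0.68), ([411.2, 226.9], 0.64), ([318.2, 198.4], 0.62), ([244.5, 236.2], 0.6)]
control [([443.1, 313.1], 0.81)]
lever_grip [([432.6, 280.0], 0.84), ([349.0, 341.1], 0.73)]
pointer_tip [([471.3, 279.5], 0.68), ([491.9, 275.7], 0.59), ([358.3, 197.3], 0.52)]
offcut [([292.2, 183.9], 0.69), ([392.5, 216.1], 0.67), ([377.5, 207.0], 0.3), ([326.4, 245.7], 0.3)]
```

View pics/top.png

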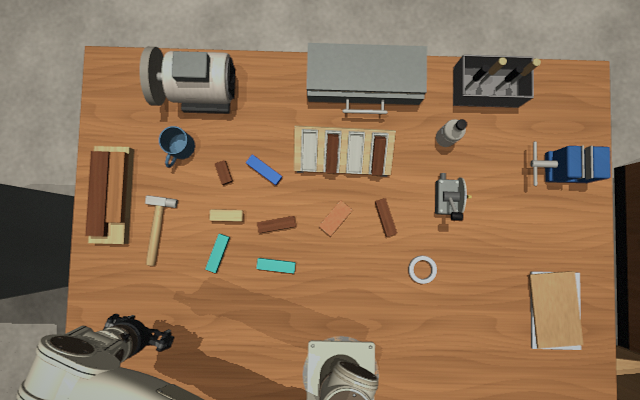

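View pics/side.png

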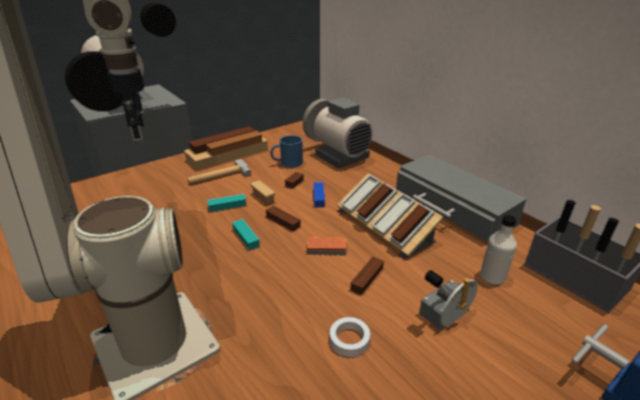

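The top view shows the rack at about (343,152). Its cradles, left to right, are empty (309,151), loaded (332,153), empty (356,153) and loaded (378,154).

Candidates for spares:
- Dark and full length: (277,225) and (386,217). I choose these two.
- Short dark offcut: (223,172).
- Blue look-alike: (264,169).
- Teal look-alikes: (217,253) and (276,266).
- Whetstone: (336,218).
- Tan brush: (226,215).

The side view shows the control at (448,300).

```bash
cat >> h.py <<'E'
def block(p,uv,z,w=35,dark=True):
    """outline of a dark block around uv -> corners/centre/yaw on plane z"""
    f=p["frame"].astype(int); v,u=np.mgrid[:400,:640]
    hsv=cv2.cvtColor(p["frame"],cv2.COLOR_RGB2HSV)
    m=((hsv[...,2]<115)&(hsv[...,1]>90)&((hsv[...,0]<20)|(hsv[...,0]>170))&(np.hypot(u-uv[0],v-uv[1])<w)).astype(np.uint8)
    n,l,st,c=cv2.connectedComponentsWithStats(m)
    k=1+np.argmax(st[1:,4]); vv,uu=np.where(l==k)
    X=np.array([atz(p,(a,b),z)[:2] for a,b in zip(uu,vv)])*1000
    (c,(a,b),ang)=cv2.minAreaRect(X.astype(np.float32))
    if a<b: a,b=b,a; ang+=90
    return np.array(c),a,b,(ang+90)%180-90
E
python3 - <<'E'
from h import *
np.set_printoptions(precision=4,suppress=True)
t=env.get_image("top")
for uv in((277,225),(386,217),(223,172)): print(uv,block(t,uv,.022))
for n,uv in dict(c1=(310,151),c2=(332.5,152.5),c3=(356,153),c4=(378.5,154)).items(): print(n,atz(t,uv,.065))
print("box",atz(t,(443,198),.045),"grip",atz(t,(457,217),.12))
save(t,"t2.png",(270,110,480,290),3.8)
E
```

```text
(277, 225) (array([439.3558, 193.4313]), 101.72781372070312, 17.850852966308594, -84.00429916381836)
(386, 217) (array([ 455.7139, -118.6188]), 109.26364135742188, 36.010292053222656, 19.449520111083984)
(223, 172) (array([574.1457, 354.7727]), 69.54302978515625, 32.52513122558594, 21.848346710205078)
c1 [0.6375 0.1037 0.065 ]
c2 [0.635  0.0394 0.065 ]
c3 [ 0.6355 -0.0276  0.065 ]
c4 [ 0.6345 -0.0918  0.065 ]
box [ 0.5156 -0.2823  0.045 ] grip [ 0.4581 -0.3011  0.12  ]
```

View pics/t2.png

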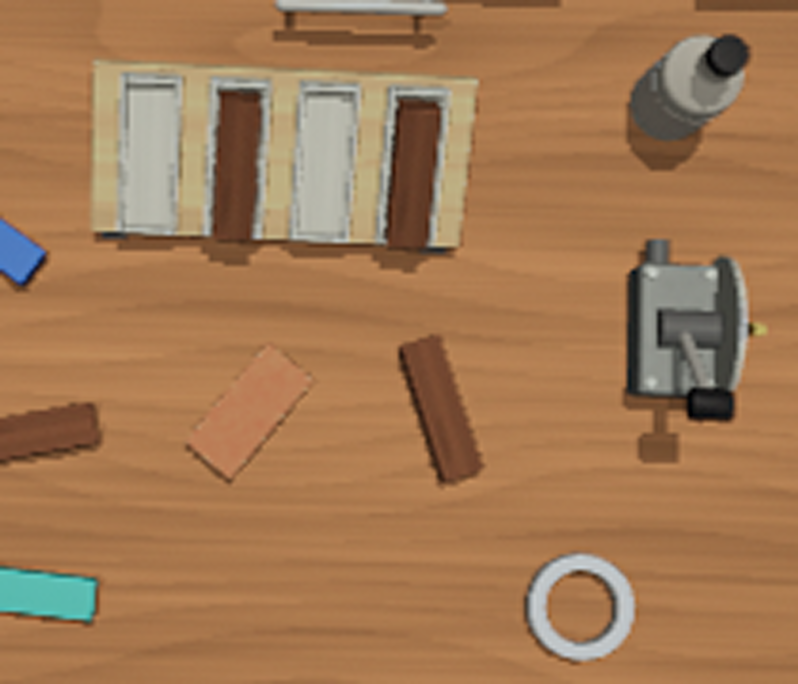

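```bash
cat >> h.py <<'E'
from scipy.linalg import logm,expm
from scipy.spatial.transform import Rotation as Ro
def T(R,p):
    M=np.eye(4);M[:3,:3]=R;M[:3,3]=p;return M
def tool(yaw,tilt=0):
    """jaw axis x at world yaw (deg), z down, then tilted by tilt deg about tool x"""
    a=np.radians(yaw);x=np.array([np.cos(a),np.sin(a),0]);z=np.array([0,0,-1.])
    return np.c_[x,np.cross(z,x),z]@Ro.from_euler("x",tilt,degrees=True).as_matrix()
def plan(R,p,n,start=None):
    if start is None: s=env.read_state(); start=T(s["ee_rot"],s["ee_pos"])
    A=expm(logm(np.linalg.inv(start)@T(R,p)).real/n)
    w=np.degrees(Ro.from_matrix(A[:3,:3]).as_rotvec()); d=A[:3,3]*100
    print(n,"rows:",[np.round(w,2).tolist(),np.round(d,2).tolist()],"len mm",round(10*np.linalg.norm(d),1),"ang",round(np.linalg.norm(w),2))
    return T(R,p)
E
python3 - <<'E'
from h import *
plan(tool(6),[.42,.193,.20],10)
print(tool(90,30),tool(90,-30))
E
```

```text
10 rows: [[0.0, -0.0, 6.41], [0.05, 3.93, 0.31]] len mm 39.4 ang 6.41
[[ 6.12323400e-17  8.66025404e-01 -5.00000000e-01]
 [ 1.00000000e+00 -5.30287619e-17  3.06161700e-17]
 [ 0.00000000e+00 -5.00000000e-01 -8.66025404e-01]] [[ 6.12323400e-17  8.66025404e-01  5.00000000e-01]
 [ 1.00000000e+00 -5.30287619e-17 -3.06161700e-17]
 [ 0.00000000e+00  5.00000000e-01 -8.66025404e-01]]
```

>>> {"method": "carry_out", "body": {"deltas": [[[0,0,6.4],[0.05,3.93,0.3],-1],[[0,0,6.4],[0.05,3.93,0.3],-1],[[0,0,6.4],[0.05,3.93,0.3],-1],[[0,0,6.4],[0.05,3.93,0.3],-1],[[0,0,6.4],[0.05,3.93,0.3],-1],[[0,0,6.4],[0.05,3.93,0.3],-1],[[0,0,6.4],[0.05,3.93,0.3],-1],[[0,0,6.4],[0.05,3.93,0.3],-1],[[0,0,6.4],[0.05,3.93,0.3],-1],[[0,0,6.4],[0.05,3.93,0.3],-1]]}}

```text
clock: 1.85
ee_pos: [0.421, 0.1914, 0.2012]
ee_rot: [[0.995, 0.101, 0.001], [0.101, -0.995, 0.0], [0.001, -0.0, -1.0]]
wrist_force: [0.6, 0.1, 0.1]
finger_gap: 0.0855
```

Run:
```python
from h import *
np.set_printoptions(precision=4,suppress=True)
s=env.read_state();print(s["ee_pos"],s["ee_rot"],s["joints"])
p=env.get_image("wrist");save(p,"w1.png");print(-np.array(p["R"]).T@p["t"],p["R"][2])
q=env.place_of(p,"block_1");print([(x["uv"],x["confidence"],atz(p,x["uv"],0)) for x in q[:3]])
for uv in [x["uv"] for x in q[:2]]: print(block(p,uv,.026,150))
```

```text
[0.421  0.1914 0.2012] [[ 0.9949  0.1011  0.0007]
 [ 0.101  -0.9949  0.0002]
 [ 0.0007 -0.0001 -1.    ]] [ 24.453   10.4426  -8.5317  70.983   -0.0068 108.6534]
[0.4127 0.273  0.3436] [ 0.0334 -0.3216 -0.9463]
[([212.0, 149.0], 0.85, array([0.3106, 0.1978, 0.    ])), ([506.6, 338.6], 0.8, array([ 0.6815, -0.0077,  0.    ])), ([482.8, 133.9], 0.69, array([0.5848, 0.2412, 0.    ]))]
(array([423.1072, 218.467 ]), 68.8901138305664, 31.537168502807617, -77.49072170257568)
(array([775.5792,  54.0702]), 142.83770751953125, 11.031035423278809, -89.16694837808609)
```

View pics/w1.png

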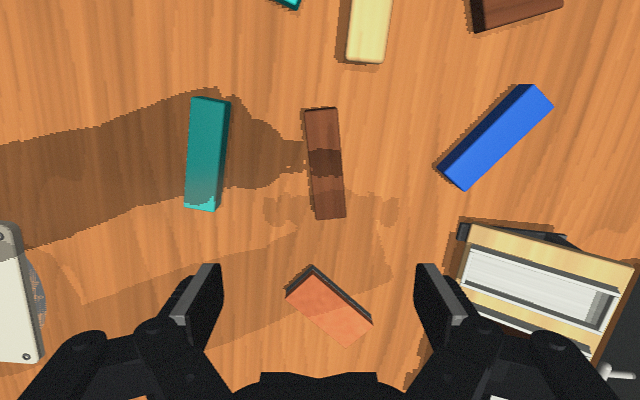

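The wrist view shows dark spare A, with its top face running from (304,108)/(335,107) to (317,219)/(346,217). The neighbours are teal (207,153), blue (495,137), the stone (328,305) and the rack at lower right.

Run:
```python
from h import *
np.set_printoptions(precision=4,suppress=True)
p=env.get_image("wrist")
c=np.array([atz(p,u,.026)[:2] for u in((306,109),(335,107),(346,216),(317,219))])
print(c,c.mean(0),np.linalg.norm(c[1]-c[0]),np.linalg.norm(c[3]-c[0]))
d=(c[0]+c[1]-c[2]-c[3])/2;yaw=np.degrees(np.arctan2(d[1],d[0]));print(yaw)
m=c.mean(0)
plan(tool(yaw-90),[*m,.060],5); plan(tool(yaw-90),[*m,.0115],5,T(tool(yaw-90),[*m,.06]))
```

```text
[[0.4036 0.2466]
 [0.4299 0.251 ]
 [0.4534 0.1452]
 [0.4243 0.139 ]] [0.4278 0.1955] 0.026642460389980836 0.10960374411283878
101.67858501146857
5 rows: [[0.0, 0.0, -1.17], [0.16, -0.07, 2.82]] len mm 28.3 ang 1.17
5 rows: [[0.0, 0.0, -0.0], [0.0, 0.0, 0.97]] len mm 9.7 ang 0.0
```

>>> {"method": "carry_out", "body": {"deltas": [[[0,0,-1.2],[0.16,-0.07,2.82],-1],[[0,0,-1.2],[0.16,-0.07,2.82],-1],[[0,0,-1.2],[0.16,-0.07,2.82],-1],[[0,0,-1.2],[0.16,-0.07,2.82],-1],[[0,0,-1.2],[0.16,-0.07,2.82],-1],[[0,0,0],[0,0,1.25],-1],[[0,0,0],[0,0,1.25],-1],[[0,0,0],[0,0,1.25],-1],[[0,0,0],[0,0,1.25],-1],[[0,0,0],[0,0,0],-1]]}}

```text
clock: 3.0
ee_pos: [0.4261, 0.1982, 0.009]
ee_rot: [[0.977, 0.212, -0.003], [0.212, -0.977, -0.001], [-0.003, 0.0, -1.0]]
wrist_force: [0.3, -0.4, 0.3]
finger_gap: 0.0856
```

>>> {"method": "carry_out", "body": {"deltas": [[[0,0,0],[0,0,-0.15],1],[[0,0,0],[0,0,0],1],[[0,0,0],[0,0,0],1],[[0,0,0],[0,0,0],1],[[0,0,0],[0,0,0],1],[[0,0,0],[0,0,0],1],[[0,0,0],[0,0,0],1],[[0,0,0],[0,0,-2],1],[[0,0,0],[0,0,-4.5],1],[[0,0,0],[0,0,-4.5],1]]}}

```text
clock: 4.0
ee_pos: [0.426, 0.1967, 0.1219]
ee_rot: [[0.978, 0.209, -0.004], [0.209, -0.978, -0.002], [-0.004, 0.001, -1.0]]
wrist_force: [1.1, 0.6, -2.2]
finger_gap: 0.0304
```

Run:
```python
from h import *
np.set_printoptions(precision=4,suppress=True)
s=env.read_state();print(s["finger_gap"],s["ee_pos"],s["wrist_force"])
# approach: over c1, tilted, well back along normal
plan(tool(90,-30),[.55,.10,.22],12)
```

```text
0.03037232998051303 [0.426  0.1967 0.1219] [ 1.0825  0.6247 -2.1886]
12 rows: [[-2.11, 1.72, -6.33], [0.21, 1.58, -0.46]] len mm 16.5 ang 6.89
```

Run:
```python
from h import *
plan(tool(90,-30),[.53,.10,.23],10)
```

```text
10 rows: [[-2.53, 2.06, -7.6], [0.14, 1.76, -0.7]] len mm 18.9 ang 8.27
```

>>> {"method": "carry_out", "body": {"deltas": [[[-2.5,2.1,-7.6],[0.14,1.76,-0.7],1],[[-2.5,2.1,-7.6],[0.14,1.76,-0.7],1],[[-2.5,2.1,-7.6],[0.14,1.76,-0.7],1],[[-2.5,2.1,-7.6],[0.14,1.76,-0.7],1],[[-2.5,2.1,-7.6],[0.14,1.76,-0.7],1],[[-2.5,2.1,-7.6],[0.14,1.76,-0.7],1],[[-2.5,2.1,-7.6],[0.14,1.76,-0.7],1],[[-2.5,2.1,-7.6],[0.14,1.76,-0.7],1],[[-2.5,2.1,-7.6],[0.14,1.76,-0.7],1],[[-2.5,2.1,-7.6],[0.14,1.76,-0.7],1]]}}

```text
clock: 5.0
ee_pos: [0.5309, 0.0999, 0.23]
ee_rot: [[-0.008, 0.864, 0.503], [1.0, 0.003, 0.01], [0.007, 0.504, -0.864]]
wrist_force: [0.6, 0.4, -1.0]
finger_gap: 0.0301
```

Run:
```python
from h import *
np.set_printoptions(precision=4,suppress=True)
s=env.read_state();print(s["ee_pos"],s["ee_rot"],s["joints"])
p=env.get_image("wrist");save(p,"w2.png");print(-np.array(p["R"]).T@p["t"],p["R"][2])
for n in("cradle_1","cradle_1_seat"):print(n,[(x["uv"],x["confidence"]) for x in env.place_of(p,n)])
```

```text
[0.5309 0.0999 0.23  ] [[-0.008   0.864   0.5035]
 [ 0.9999  0.0033  0.0101]
 [ 0.0071  0.5035 -0.8639]] [ 14.36    -2.3284 -26.5328  36.2219  -6.6085  12.2675]
[0.3875 0.0969 0.311 ] [ 0.7557  0.0103 -0.6548]
cradle_1 [([201.9, 173.5], 0.6), ([136.7, 170.6], 0.58)]
cradle_1_seat [([136.7, 174.5], 0.93)]
```

View pics/w2.png

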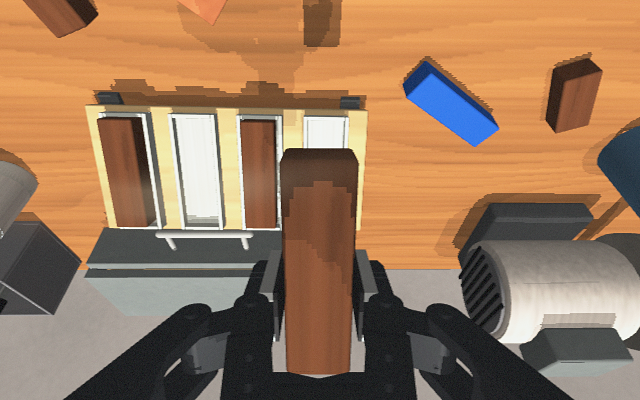

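The wrist view over the rack has up towards the robot. Left to right it shows loaded (128,170), empty (198,168), loaded (260,172), and empty (325,135) partly hidden by the held block. I need a closer crop for the wall corners.

Run:
```python
from h import *
p=env.get_image("wrist");save(p,"w3.png",(80,85,380,240),2.6)
np.savez("w.npz",**{k:p[k] for k in("R","t","fx","fy","cx","cy","frame")})
```

```text
(no output)
```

View pics/w3.png

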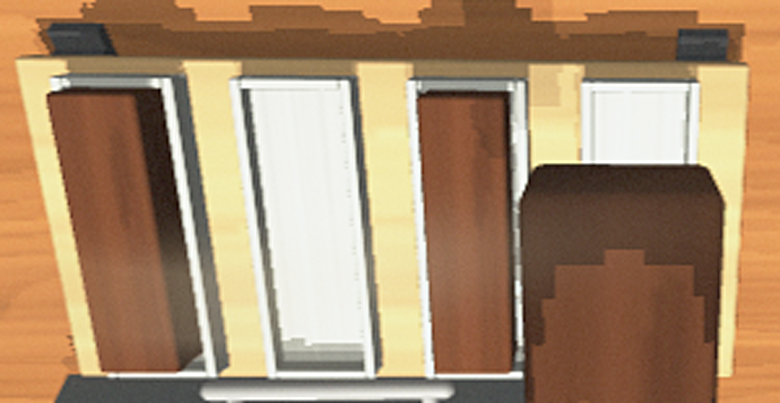

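```bash
cat >> h.py <<'E'
from scipy.optimize import least_squares
def rackpt(q,a,b,h):
    x,y,z,th=q; c,s=np.cos(th),np.sin(th)
    X=np.array([a*.8660254-h*.5,b,a*.5+h*.8660254])
    return np.array([x+c*X[0]-s*X[1],y+s*X[0]+c*X[1],z+X[2]])
def rotz(th): return Ro.from_euler("z",th).as_matrix()
E
python3 - <<'E'
from h import *
np.set_printoptions(precision=4,suppress=True)
p=dict(np.load("w.npz"))
o=[]
L,U=-.0615,.0615
for b,ll,lr,ul,ur in[(-.033,(231,78),(352,77),(268,377),(378,376)),(.099,(582,81),(699,81),None,None),(.033,(408,79),(528,80),(430,376),None),(-.099,(52,77),(172,77),None,(218,375))]:
    for uv,a,s in((ll,L,-1),(lr,L,1),(ul,U,-1),(ur,U,1)):
        if uv: o.append((uv[0]/2.6+80,uv[1]/2.6+85,a,b+s*.0225))
def res(q,z=None): 
    q=q if z is None else [q[0],q[1],z,q[2]]
    return np.concatenate([proj(p,rackpt(q,a,b,.014))-(u,v) for u,v,a,b in o])
r=least_squares(lambda q:res(q,.055),[.637,.006,0]);print("fixz",r.x,np.degrees(r.x[2]),r.fun.reshape(-1,2))
r4=least_squares(res,[.637,.006,.055,0]);print("free z",r4.x,abs(r4.fun).max())
q=[r.x[0],r.x[1],.055,r.x[2]];np.save("rack.npy",q)
for b in(.099,.033,-.033,-.099):print(rackpt(q,0,b,.004))
# check with top camera
t=env.get_image("top")
print([proj(t,rackpt(q,0,b,.014)).round(1).tolist() for b in(.099,-.033)], [proj(t,rackpt(q,a,b,0)).round(1).tolist() for a in(-.0675,.0675) for b in(.1425,-.1425)])
E
```

```text
fixz [ 0.6414  0.0092 -0.0183] -1.0505992658519536 [[-0.5939 -0.3513]
 [-0.4628  0.4109]
 [ 0.5808  0.4557]
 [-0.2147  0.8996]
 [ 0.5965 -0.4032]
 [ 1.5384 -0.0314]
 [-0.3078 -0.1828]
 [-0.158  -0.1927]
 [-0.9102  0.9272]
 [-0.653  -0.5243]
 [ 0.2331 -0.1436]
 [ 0.371   1.1971]]
free z [ 0.6428  0.0086  0.0532 -0.0193] 1.1235395774721155
[0.6412 0.1082 0.0585]
[0.64   0.0423 0.0585]
[ 0.6388 -0.0237  0.0585]
[ 0.6376 -0.0897  0.0585]
[[308.3, 151.3], [354.7, 153.4]] [[293.0, 170.8], [390.0, 175.3], [293.8, 126.1], [395.1, 130.9]]
```

```bash
cat >> h.py <<'E'
def place(b,h,q=None,off=.0018,g=.0105,dy=0):
    q=np.load("rack.npy") if q is None else q
    R=rotz(q[3])@tool(90,-30)
    return R, rackpt(q,-off,b+dy,.004+g+h)
E
python3 - <<'E'
from h import *
R,p=place(.099,.035,dy=-.001);print(p)
plan(R,p,6)
E
```

```text
[0.61689716 0.10768734 0.09696826]
6 rows: [[0.01, -0.17, 0.11], [0.13, 0.14, 2.63]] len mm 26.4 ang 0.2
```

>>> {"method": "carry_out", "body": {"deltas": [[[0,-0.2,0.1],[0.13,0.14,2.63],1],[[0,-0.2,0.1],[0.13,0.14,2.63],1],[[0,-0.2,0.1],[0.13,0.14,2.63],1],[[0,-0.2,0.1],[0.13,0.14,2.63],1],[[0,-0.2,0.1],[0.13,0.14,2.63],1],[[0,-0.2,0.1],[0.13,0.14,2.63],1],[[0,0,0],[0,0,0],1],[[0,0,0],[0,0,0],1],[[0,0,0],[0,0,0],1],[[0,0,0],[0,0,0],1]]}}

```text
clock: 6.25
ee_pos: [0.6185, 0.1084, 0.0997]
ee_rot: [[0.017, 0.863, 0.505], [1.0, -0.013, -0.011], [-0.003, 0.505, -0.863]]
wrist_force: [-0.3, -0.0, -1.2]
finger_gap: 0.0303
```

Run:
```python
from h import *
np.set_printoptions(precision=4,suppress=True)
s=env.read_state();print(s["ee_pos"],s["ee_rot"])
p=env.get_image("wrist");save(p,"w4.png",(190,60,510,300),2.5)
np.savez("w.npz",**{k:p[k] for k in("R","t","fx","fy","cx","cy","frame")})
Tt=T(s["ee_rot"],s["ee_pos"])
for pt in[(-.016,-.0532,.0105),(.016,-.0532,.0105),(-.016,-.0532,-.0155),(.016,-.0532,-.0155)]:
    print("blk",proj(p,(Tt@[*pt,1])[:3]).round(1))
q=np.load("rack.npy")
for a,b in((-.0615,.0765),(-.0615,.1215),(-.0615,.0105),(-.0615,.0555)): print("crd",proj(p,rackpt(q,a,b,.014)).round(1))
```

```text
[0.6185 0.1084 0.0997] [[ 0.017   0.863   0.5049]
 [ 0.9999 -0.0132 -0.0111]
 [-0.0029  0.505  -0.8631]]
blk [286.2 151.8]
blk [355.7 151.8]
blk [280.1 164.8]
blk [362.8 164.9]
crd [278.6 124.2]
crd [364.3 124.5]
crd [153.1 123.9]
crd [238.7 124.1]
```

View pics/w4.png

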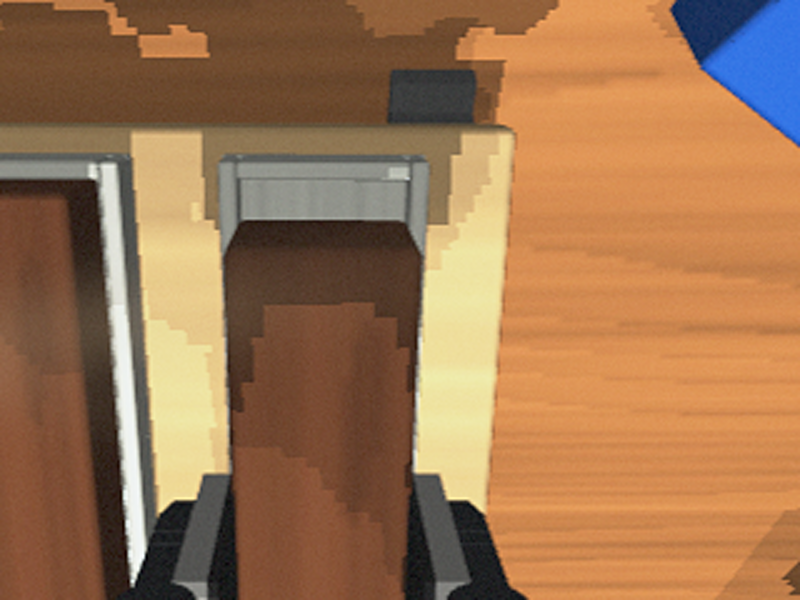

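The crop shows cradle 1's outer walls at full-frame columns 277.6 to 361.2, centre 319.4. The held block's centre is about 320, so it is aligned to within 0.5 mm. I'll work out the descent.

```bash
cat >> h.py <<'E'
def rel(b,off=.001):
    s=env.read_state();R,p=place(b,0,off=off);e=R.T@(s["ee_pos"]-p)*1000
    w=np.degrees(Ro.from_matrix(s["ee_rot"].T@R).as_rotvec())
    print("tool-frame err mm (x,y,h)",np.round([e[0],e[1],-e[2]],2),"turn left",w.round(2),"F tool",np.round(s["ee_rot"].T@s["wrist_force"],1),"gap",round(s["finger_gap"],4),"t",s["clock"])
E
python3 -c "
from h import *
rel(.099)"
```

```text
tool-frame err mm (x,y,h) [-0.29  2.02 36.62] turn left [0.35 0.1  0.15] F tool [0.3 0.3 1. ] gap 0.0303 t 6.3
```

>>> {"method": "carry_out", "body": {"deltas": [[[0.1,0,0],[-0.01,-0.05,0.5],1],[[0.1,0,0],[-0.01,-0.05,0.5],1],[[0.1,0,0],[-0.01,-0.05,0.5],1],[[0,0,0],[0,-0.05,0.5],1],[[0,0,0],[0,0,0.5],1],[[0,0,0],[0,0,0],1],[[0,0,0],[0,0,0.3],1],[[0,0,0],[0,0,0.3],1],[[0,0,0],[0,0,0],1],[[0,0,0],[0,0,0],1]]}}

```text
clock: 7.3
ee_pos: [0.632, 0.1075, 0.0703]
ee_rot: [[0.017, 0.867, 0.499], [1.0, -0.013, -0.012], [-0.004, 0.499, -0.867]]
wrist_force: [0.2, 0.5, -1.0]
finger_gap: 0.0304
```

```bash
python3 -c "
from h import *
rel(.099)"
```

```text
tool-frame err mm (x,y,h) [-0.9  -1.09  4.39] turn left [-0.08  0.14  0.17] F tool [ 0.5 -0.3  0.9] gap 0.0304 t 7.3
```

>>> {"method": "carry_out", "body": {"deltas": [[[0,0,0],[0.03,0.05,0.1],1],[[0,0,0],[0,0,0.1],1],[[0,0,0],[0,0,0.1],1],[[0,0,0],[0,0,0.05],1],[[0,0,0],[0,0,0],1],[[0,0,0],[0,0,0],1],[[0,0,0],[0,0,0],1],[[0,0,0],[0,0,0],1],[[0,0,0],[0,0,0],1],[[0,0,0],[0,0,0],1]]}}

```text
clock: 8.3
ee_pos: [0.6338, 0.1079, 0.0691]
ee_rot: [[0.017, 0.866, 0.5], [1.0, -0.013, -0.011], [-0.003, 0.5, -0.866]]
wrist_force: [-9.8, -1.3, 10.8]
finger_gap: 0.0305
```

```bash
python3 -c "
from h import *
rel(.099)"
```

```text
tool-frame err mm (x,y,h) [-0.49 -0.12  2.38] turn left [-0.02  0.11  0.18] F tool [ -1.5  -3.1 -14.2] gap 0.0305 t 8.3
```

>>> {"method": "carry_out", "body": {"deltas": [[[0,0,0],[0,0,-0.05],0.1],[[0,0,0],[0,0,0],-0.1],[[0,0,0],[0,0,0],-0.1],[[0,0,0],[0,0,0],-0.1],[[0,0,0],[0,0,-1],-0.1],[[0,0,0],[0,0,-2],-0.1],[[0,0,0],[0,0,-3],-0.1],[[0,0,0],[0,0,-3],-0.1],[[0,0,0],[0,0,-3],-0.1],[[0,0,0],[0,0,-2],-0.1]]}}

```text
clock: 9.3
ee_pos: [0.5637, 0.1095, 0.1921]
ee_rot: [[0.017, 0.865, 0.501], [1.0, -0.013, -0.011], [-0.003, 0.501, -0.865]]
wrist_force: [-0.1, 0.3, 0.6]
finger_gap: 0.0471
```

Run:
```python
from h import *
np.set_printoptions(precision=4,suppress=True)
s=env.read_state();print(s["ee_pos"],s["finger_gap"])
p=env.get_image("wrist");a=p["frame"][60:300,140:480]
t=env.get_image("top");b=t["frame"][100:250,270:420]
A=cv2.resize(a,None,fx=1.4,fy=1.4);B=cv2.resize(b,None,fx=2.1,fy=2.1,interpolation=cv2.INTER_CUBIC)
h=max(A.shape[0],B.shape[0]);cv=np.zeros((h,A.shape[1]+B.shape[1],3),np.uint8);cv[:A.shape[0],:A.shape[1]]=A;cv[:B.shape[0],A.shape[1]:]=B
cv2.imwrite("pics/c1.png",cv[:,:,::-1])
print([x["uv"] for x in env.place_of(t,"block_1")])
# go above block B, yaw 19.4 (jaw 109.4)
plan(tool(109.4),[.452,-.12,.16],10)
```

```text
[0.5637 0.1095 0.1921] 0.04705370446411657
[[380.3, 218.3], [263.4, 172.9], [308.9, 148.0], [333.1, 152.1], [217.6, 255.4], [377.3, 158.1], [278.1, 262.4], [308.6, 150.9]]
10 rows: [[2.98, 0.55, -1.98], [-2.11, -1.51, -0.08]] len mm 26.0 ang 3.62
```

View pics/c1.png

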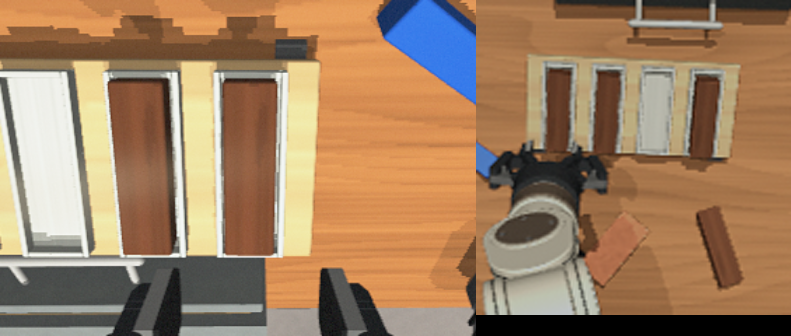

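Block A lies in cradle 1 between its walls, seated like its loaded neighbour. Spare B comes next.

>>> {"method": "carry_out", "body": {"deltas": [[[3,0.5,-2],[-2.11,-1.51,-0.08],-0.1],[[3,0.5,-2],[-2.11,-1.51,-0.08],-0.1],[[3,0.5,-2],[-2.11,-1.51,-0.08],-1],[[3,0.5,-2],[-2.11,-1.51,-0.08],-1],[[3,0.5,-2],[-2.11,-1.51,-0.08],-1],[[3,0.5,-2],[-2.11,-1.51,-0.08],-1],[[3,0.5,-2],[-2.11,-1.51,-0.08],-1],[[3,0.5,-2],[-2.11,-1.51,-0.08],-1],[[3,0.5,-2],[-2.11,-1.51,-0.08],-1],[[3,0.5,-2],[-2.11,-1.51,-0.08],-1]]}}

```text
clock: 10.45
ee_pos: [0.45, -0.1212, 0.1582]
ee_rot: [[-0.333, 0.943, -0.01], [0.943, 0.333, -0.01], [-0.006, -0.013, -1.0]]
wrist_force: [0.4, -0.7, 0.1]
finger_gap: 0.0855
```

Run:
```python
from h import *
np.set_printoptions(precision=4,suppress=True)
s=env.read_state();print(s["ee_pos"],s["ee_rot"],s["joints"])
p=env.get_image("wrist");save(p,"w5.png");
q=env.place_of(p,"block_1")[:3];print([(x["uv"],x["confidence"],atz(p,x["uv"],0)) for x in q])
np.savez("w.npz",**{k:p[k] for k in("R","t","fx","fy","cx","cy","frame")})
print(proj(p,[.4557,-.1186,.026]))
```

```text
[ 0.45   -0.1212  0.1582] [[-0.3333  0.9428 -0.0103]
 [ 0.9428  0.3332 -0.0097]
 [-0.0057 -0.0129 -0.9999]] [-14.621   12.9985 -12.0165  65.4151  -0.6884 -34.0846]
[([285.9, 384.2], 0.93, array([ 0.6941, -0.077 ,  0.    ]))]
[321.1684 194.9548]
```

View pics/w5.png

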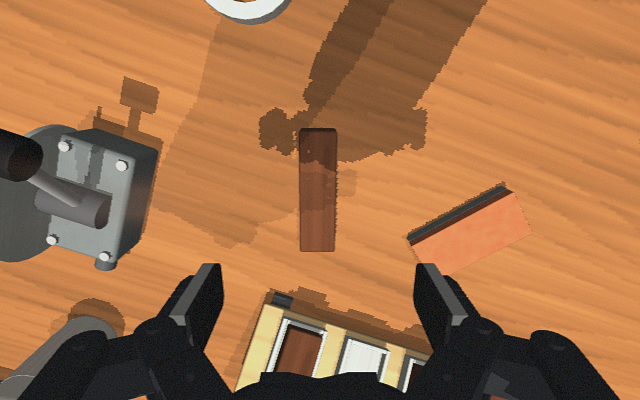

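The wrist view shows spare B with its top face spanning columns 300 to 336 and rows 131 to 250. The control is at left (85,190), the stone at (470,228) and the rack is below.

Run:
```python
from h import *
np.set_printoptions(precision=4,suppress=True)
p=dict(np.load("w.npz"))
c=np.array([atz(p,u,.026)[:2] for u in((300,131),(336,131),(335,250),(301,250))])
m=c.mean(0);d=(c[2]+c[3]-c[0]-c[1])/2;yaw=np.degrees(np.arctan2(d[1],d[0]))
print(m,np.linalg.norm(c[1]-c[0]),np.linalg.norm(d),yaw)
R=tool(yaw+90); plan(R,[*m,.0105],8); np.save("B.npy",[*m,yaw])
```

```text
[ 0.4557 -0.1215] 0.029265022404916696 0.10727777595066192 19.451466888306673
8 rows: [[-0.08, 0.05, -0.03], [-0.0, 0.07, 1.84]] len mm 18.5 ang 0.1
```

>>> {"method": "carry_out", "body": {"deltas": [[[-0.1,0.05,0],[0,0.07,1.84],-1],[[-0.1,0.05,0],[0,0.07,1.84],-1],[[-0.1,0.05,0],[0,0.07,1.84],-1],[[-0.1,0.05,0],[0,0.07,1.84],-1],[[-0.1,0.05,0],[0,0.07,1.84],-1],[[-0.1,0.05,0],[0,0.07,1.84],-1],[[-0.1,0.05,0],[0,0.07,1.84],-1],[[0,0.05,0],[0,0.07,1.84],-1],[[0,0,0],[0,0,0],-1],[[0,0,0],[0,0,0],-1]]}}

```text
clock: 11.55
ee_pos: [0.4554, -0.1184, 0.0119]
ee_rot: [[-0.333, 0.943, 0.002], [0.943, 0.332, 0.001], [0.001, 0.002, -1.0]]
wrist_force: [0.7, 0.2, 0.1]
finger_gap: 0.0853
```

>>> {"method": "carry_out", "body": {"deltas": [[[0,0,0],[0,0,0],1],[[0,0,0],[0,0,0],1],[[0,0,0],[0,0,0],1],[[0,0,0],[0,0,0],1],[[0,0,0],[0,0,0],1],[[0,0,0],[0,0,0],1],[[0,0,0],[0,0,0],1],[[0,0,0],[0,0,-2],1],[[0,0,0],[0,0,-4.5],1],[[0,0,0],[0,0,-4.5],1]]}}

```text
clock: 12.55
ee_pos: [0.4542, -0.1187, 0.1227]
ee_rot: [[-0.332, 0.943, -0.0], [0.943, 0.332, 0.001], [0.001, 0.0, -1.0]]
wrist_force: [1.6, -1.1, -1.1]
finger_gap: 0.0306
```

Run:
```python
from h import *
s=env.read_state();print(s["finger_gap"],s["ee_pos"],s["joints"].round(1))
R,p=place(-.033,.09,g=.0115,off=0);print(p);plan(R,p,10)
```

```text
0.030627452400225998 [ 0.45415269 -0.11867817  0.12266528] [-14.7  14.9 -15.2  59.9   0.1 -34.1]
[ 0.58805851 -0.02280583  0.14636568]
10 rows: [[-2.97, -0.54, 2.0], [0.7, 1.53, 0.11]] len mm 16.9 ang 3.62
```

>>> {"method": "carry_out", "body": {"deltas": [[[-3,-0.5,2],[0.7,1.53,0.1],1],[[-3,-0.5,2],[0.7,1.53,0.1],1],[[-3,-0.5,2],[0.7,1.53,0.1],1],[[-3,-0.5,2],[0.7,1.53,0.1],1],[[-3,-0.5,2],[0.7,1.53,0.1],1],[[-3,-0.5,2],[0.7,1.53,0.1],1],[[-3,-0.5,2],[0.7,1.53,0.1],1],[[-3,-0.5,2],[0.7,1.53,0.1],1],[[-3,-0.5,2],[0.7,1.53,0.1],1],[[-3,-0.5,2],[0.7,1.53,0.1],1]]}}

```text
clock: 13.55
ee_pos: [0.5889, -0.0231, 0.1477]
ee_rot: [[0.018, 0.862, 0.507], [1.0, -0.02, -0.002], [0.008, 0.507, -0.862]]
wrist_force: [0.1, -0.2, -1.7]
finger_gap: 0.0304
```

```bash
python3 -c "
from h import *
rel(-.033,off=-.001)"
```

```text
tool-frame err mm (x,y,h) [-0.26  0.41 91.75] turn left [ 0.47 -0.4  -0.23] F tool [-0.2 -0.7  1.5] gap 0.0304 t 13.55
```

>>> {"method": "carry_out", "body": {"deltas": [[[0.1,-0.1,-0.05],[-0.01,-0.01,0.9],1],[[0.1,-0.1,-0.05],[-0.01,-0.01,1],1],[[0.1,-0.1,-0.05],[-0.01,-0.01,1],1],[[0.1,-0.1,-0.05],[-0.01,-0.01,1],1],[[0,0,0],[0,0,1],1],[[0,0,0],[0,0,0.8],1],[[0,0,0],[0,0,0],1],[[0,0,0],[0,0,0],1],[[0,0,0],[0,0,0],1],[[0,0,0],[0,0,0],1]]}}

```text
clock: 14.55
ee_pos: [0.6178, -0.0242, 0.0993]
ee_rot: [[0.017, 0.865, 0.501], [1.0, -0.015, -0.009], [-0.001, 0.502, -0.865]]
wrist_force: [0.0, -0.6, -0.9]
finger_gap: 0.0304
```

Run:
```python
from h import *
np.set_printoptions(precision=4,suppress=True)
rel(-.033,off=-.001)
p=env.get_image("wrist");save(p,"w6.png",(190,60,510,300),2.5)
s=env.read_state();Tt=T(s["ee_rot"],s["ee_pos"])
for pt in[(-.016,-.0532,.0105),(.016,-.0532,.0105),(-.016,-.0532,-.0155),(.016,-.0532,-.0155)]: print("blk",proj(p,(Tt@[*pt,1])[:3]).round(1))
q=np.load("rack.npy")
for b in(-.0555,-.0105): print("crd",proj(p,rackpt(q,-.0615,b,.014)).round(1))
```

```text
tool-frame err mm (x,y,h) [-0.85  1.27 35.36] turn left [ 0.1  -0.    0.07] F tool [-0.6 -0.4  0.8] gap 0.0304 t 14.55
blk [286.2 151.8]
blk [355.7 151.8]
blk [280.1 164.9]
blk [362.8 164.9]
crd [279.2 122.2]
crd [365.5 122.3]
```

View pics/w6.png

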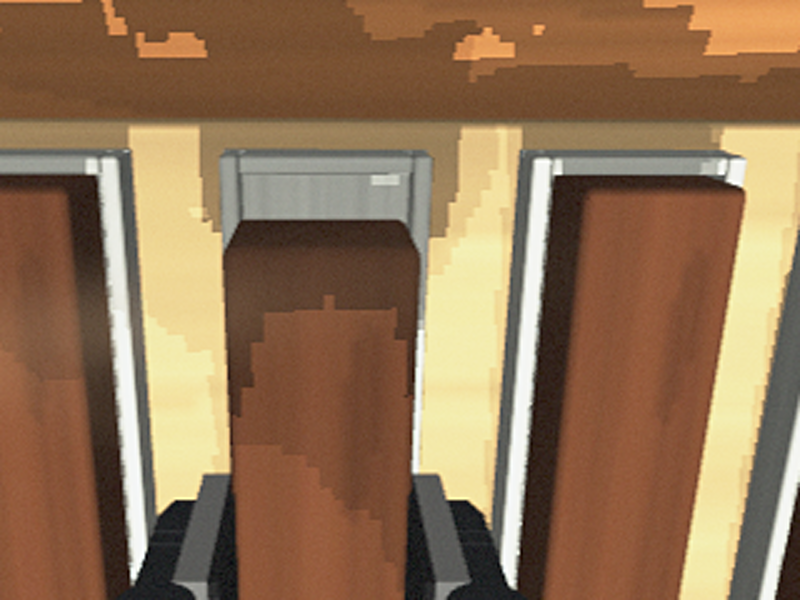

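The crop shows cradle 3 at columns 220 to 431 and the block at 226 to 419. The block needs about +0.5 mm in y, and about -2 mm along the slope as for the first block.

>>> {"method": "carry_out", "body": {"deltas": [[[0.1,0,0],[0.03,-0.05,0.5],1],[[0,0,0],[0.02,-0.05,0.5],1],[[0,0,0],[0.02,-0.05,0.5],1],[[0,0,0],[0,-0.05,0.4],1],[[0,0,0],[0,0,0.3],1],[[0,0,0],[0,0,0.3],1],[[0,0,0],[0,0,0.3],1],[[0,0,0],[0,0,0.2],1],[[0,0,0],[0,0,0],1],[[0,0,0],[0,0,0],1]]}}

```text
clock: 15.6
ee_pos: [0.6309, -0.0238, 0.0717]
ee_rot: [[0.017, 0.866, 0.499], [1.0, -0.015, -0.009], [-0.0, 0.499, -0.866]]
wrist_force: [0.7, -0.2, -0.7]
finger_gap: 0.0303
```

```bash
python3 -c "
from h import *
rel(-.033,off=-.001)"
```

```text
tool-frame err mm (x,y,h) [-0.18 -1.23  4.93] turn left [-0.05 -0.    0.06] F tool [-0.2  0.3  0.9] gap 0.0303 t 15.6
```

>>> {"method": "carry_out", "body": {"deltas": [[[0,0,0],[-0.02,0.04,0.1],1],[[0,0,0],[0,0,0.1],1],[[0,0,0],[0,0,0.1],1],[[0,0,0],[0,0,0.05],1],[[0,0,0],[0,0,0],1],[[0,0,0],[0,0,0],1],[[0,0,0],[0,0,0],1],[[0,0,0],[0,0,0],1],[[0,0,0],[0,0,0],1],[[0,0,0],[0,0,0],1]]}}

```text
clock: 16.6
ee_pos: [0.6324, -0.024, 0.0705]
ee_rot: [[0.017, 0.866, 0.5], [1.0, -0.015, -0.009], [-0.001, 0.5, -0.866]]
wrist_force: [-12.1, 0.7, 13.7]
finger_gap: 0.0303
```

```bash
python3 -c "
from h import *
rel(-.033,off=-.001)"
```

```text
tool-frame err mm (x,y,h) [-0.37 -0.55  3.1 ] turn left [0.   0.   0.06] F tool [  0.5  -3.6 -17.9] gap 0.0303 t 16.6
```

>>> {"method": "carry_out", "body": {"deltas": [[[0,0,0],[0,0,-0.05],0.1],[[0,0,0],[0,0,0],-0.1],[[0,0,0],[0,0,0],-0.1],[[0,0,0],[0,0,0],-0.1],[[0,0,0],[0,0,-1],-0.1],[[0,0,0],[0,0,-2],-0.1],[[0,0,0],[0,0,-3],-0.1],[[0,0,0],[0,0,-4],-0.1],[[0,0,0],[0,0,-4],-0.1],[[0,0,0],[0,0,-3],-0.1]]}}

```text
clock: 17.6
ee_pos: [0.547, -0.0224, 0.2194]
ee_rot: [[0.017, 0.865, 0.501], [1.0, -0.015, -0.009], [-0.001, 0.501, -0.865]]
wrist_force: [1.4, 0.5, 0.1]
finger_gap: 0.0472
```

Run:
```python
from h import *
np.set_printoptions(precision=4,suppress=True)
s=env.read_state();print(s["ee_pos"],s["joints"].round(1),s["clock"])
d=env.get_image("side");t=env.get_image("top");w=env.get_image("wrist")
for nm,p in(("side",d),("top",t),("wrist",w)):
    for n in["control","lever_grip","pointer_tip"]:
        print(nm,n,[(np.round(x["uv"],1).tolist(),round(x["confidence"],2)) for x in env.place_of(p,n)])
A=cv2.resize(d["frame"][255:345,400:500],None,fx=5,fy=5,interpolation=cv2.INTER_CUBIC)
B=cv2.resize(t["frame"][115:180,285:405],None,fx=2.5,fy=2.5,interpolation=cv2.INTER_CUBIC)
C=cv2.resize(t["frame"][165:240,420:480],None,fx=3.5,fy=3.5,interpolation=cv2.INTER_CUBIC)
cv=np.zeros((450,800,3),np.uint8);cv[:450,:500]=A;cv[:B.shape[0],500:500+B.shape[1]]=B;cv[B.shape[0]:B.shape[0]+262,500:500+C.shape[1]]=C
cv2.imwrite("pics/c2.png",cv[:,:,::-1])
np.savez("side.npz",**{k:d[k] for k in("R","t","fx","fy","cx","cy","frame")})
np.savez("top.npz",**{k:t[k] for k in("R","t","fx","fy","cx","cy","frame")})
```

```text
[ 0.547  -0.0224  0.2194] [ -2.8  -1.3 -27.2  34.    0.9  -1.6] 17.6
side control [([442.8, 312.8], 0.62), ([360.8, 197.3], 0.26)]
side lever_grip [([435.6, 280.6], 0.55), ([361.6, 195.4], 0.54)]
side pointer_tip [([469.3, 278.8], 0.51), ([395.8, 211.9], 0.41)]
top control [([443.2, 201.7], 0.66)]
top lever_grip [([457.0, 219.2], 0.51)]
top pointer_tip []
wrist control []
wrist lever_grip []
wrist pointer_tip []
```

View pics/c2.png

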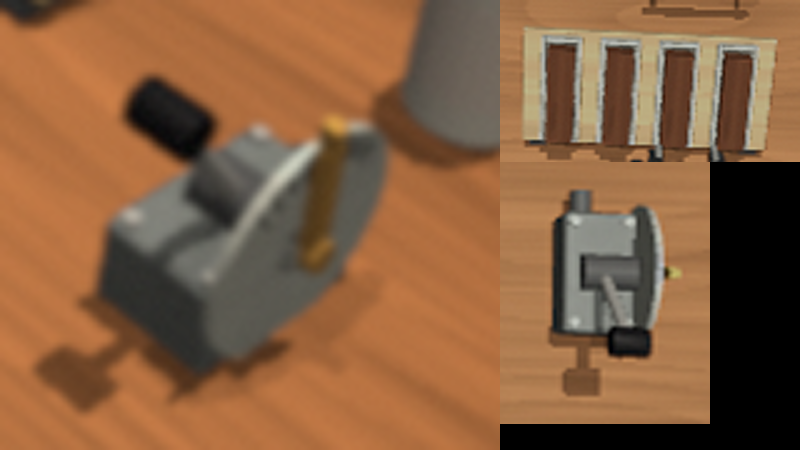

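All four cradles are now filled. The side crop shows the grip centre at (434,278), the pointer tip at (467,279) and the pointer pivot at about (463.5,305). The pointer stands near upright and the lever leans towards the robot.

```bash
cat >> h.py <<'E'
def ctl(q,X): 
    x,y,th=q[:3]; return rotz(th)@np.array(X)+[x,y,0]
def arm(a,r,y): return [r*np.sin(a-.8),y,.05+r*np.cos(a-.8)]   # joint a, radius, lateral
def fitctl(obs,x0,prior=None):
    """obs: (pic,uv,fn(q)->control-frame point,sigma px)"""
    def f(q):
        e=[(proj(p,ctl(q,fn(q)))-uv)/s for p,uv,fn,s in obs]
        if prior: e.append([(q[i]-m)/s for i,m,s in prior])
        return np.concatenate(e)
    return least_squares(f,x0,loss="soft_l1")
GR=lambda q:arm(q[3],.1,0)
TIP=lambda q:arm(q[4],.073,-.036)
PIV=lambda q:[0,-.036,.05]
E
python3 - <<'E'
from h import *
np.set_printoptions(precision=4,suppress=True)
d=dict(np.load("side.npz"));t=dict(np.load("top.npz"))
# brass pixels
for n,p in(("side",d),("top",t)):
    hsv=cv2.cvtColor(p["frame"],cv2.COLOR_RGB2HSV).astype(int);H,S,V=[hsv[...,i] for i in range(3)]
    box=(slice(260,320),slice(450,485)) if n=="side" else (slice(180,215),slice(464,480))
    m=(H>=16)&(H<=30)&(S>120)&(V>90);vv,uu=np.where(m[box]);print(n,len(uu),list(zip(uu+box[1].start,vv+box[0].start))[:40] if n=="top" else [(r+260,(uu[vv==r]+450).min(),(uu[vv==r]+450).max()) for r in np.unique(vv)])
obs=[(d,(434.2,278.4),GR,1),(d,(467.,279.5),TIP,1),(d,(463.6,305),PIV,1.5),(t,(456.9,216.4),GR,1),(t,(471.7,196.7),TIP,1),
 (t,(439.1,179.9),lambda q:[.05,.03,.045],1),(t,(438.6,213),lambda q:[-.05,.03,.045],1)]
r=fitctl(obs,[.515,-.29,0,.1,.8]);print(r.x,np.degrees(r.x[2:]),r.cost);print([(proj(p,ctl(r.x,f(r.x)))-uv).round(1).tolist() for p,uv,f,s in obs])
np.save("ctl.npy",r.x);print("grip",ctl(r.x,GR(r.x)))
E
```

```text
side 63 [(np.int64(278), np.int64(466), np.int64(467)), (np.int64(279), np.int64(465), np.int64(468)), (np.int64(280), np.int64(465), np.int64(468)), (np.int64(281), np.int64(465), np.int64(468)), (np.int64(282), np.int64(465), np.int64(468)), (np.int64(283), np.int64(468), np.int64(468)), (np.int64(285), np.int64(465), np.int64(465)), (np.int64(286), np.int64(464), np.int64(465)), (np.int64(288), np.int64(467), np.int64(467)), (np.int64(289), np.int64(467), np.int64(467)), (np.int64(291), np.int64(467), np.int64(467)), (np.int64(293), np.int64(466), np.int64(466)), (np.int64(294), np.int64(466), np.int64(466)), (np.int64(295), np.int64(466), np.int64(466)), (np.int64(296), np.int64(466), np.int64(466)), (np.int64(298), np.int64(465), np.int64(465)), (np.int64(299), np.int64(465), np.int64(465)), (np.int64(301), np.int64(464), np.int64(465)), (np.int64(302), np.int64(463), np.int64(465)), (np.int64(303), np.int64(463), np.int64(465)), (np.int64(304), np.int64(462), np.int64(466)), (np.int64(305), np.int64(460), np.int64(465)), (np.int64(306), np.int64(460), np.int64(465)), (np.int64(307), np.int64(461), np.int64(464)), (np.int64(308), np.int64(462), np.int64(464))]
top 14 [(np.int64(468), np.int64(195)), (np.int64(469), np.int64(195)), (np.int64(470), np.int64(195)), (np.int64(471), np.int64(195)), (np.int64(468), np.int64(196)), (np.int64(469), np.int64(196)), (np.int64(471), np.int64(196)), (np.int64(468), np.int64(197)), (np.int64(469), np.int64(197)), (np.int64(470), np.int64(197)), (np.int64(471), np.int64(197)), (np.int64(468), np.int64(198)), (np.int64(469), np.int64(198)), (np.int64(470), np.int64(198))]
[ 0.5199 -0.3    -0.0235  0.14    0.719 ] [-1.3472  8.0217 41.1982] 1.9338863990662558
[[0.4, 0.2], [0.6, 0.1], [-0.9, 0.0], [0.1, 0.2], [-1.5, 0.3], [0.2, -1.0], [-0.4, 0.5]]
grip [ 0.4586 -0.2986  0.129 ]
```

Run:
```python
from h import *
np.set_printoptions(precision=3,suppress=True)
s=env.read_state();S=T(s["ee_rot"],s["ee_pos"])
R=tool(180-1.3,-15);print(R)
plan(R,[.51,-.377,.21],14)
G=logm(np.linalg.inv(S)@T(R,[.51,-.377,.21])).real
print(np.array([(S@expm(G*k))[:3,3] for k in np.linspace(0,1,6)]))
```

```text
[[-1.     0.022  0.006]
 [ 0.023  0.966  0.259]
 [ 0.     0.259 -0.966]]
14 rows: [[0.83, 2.45, -5.94], [-1.93, -1.94, -0.7]] len mm 28.3 ang 6.47
[[ 0.548 -0.022  0.215]
 [ 0.495 -0.081  0.207]
 [ 0.463 -0.153  0.203]
 [ 0.455 -0.231  0.203]
 [ 0.471 -0.309  0.205]
 [ 0.51  -0.377  0.21 ]]
```

>>> {"method": "carry_out", "body": {"deltas": [[[0.8,2.5,-5.9],[-1.93,-1.94,-0.7],-0.1],[[0.8,2.5,-5.9],[-1.93,-1.94,-0.7],-0.1],[[0.8,2.5,-5.9],[-1.93,-1.94,-0.7],-0.1],[[0.8,2.5,-5.9],[-1.93,-1.94,-0.7],-0.1],[[0.8,2.5,-5.9],[-1.93,-1.94,-0.7],-0.1],[[0.8,2.5,-5.9],[-1.93,-1.94,-0.7],-0.1],[[0.8,2.5,-5.9],[-1.93,-1.94,-0.7],-0.1],[[0.8,2.5,-5.9],[-1.93,-1.94,-0.7],-0.1],[[0.8,2.5,-5.9],[-1.93,-1.94,-0.7],-0.1],[[0.8,2.5,-5.9],[-1.93,-1.94,-0.7],-0.1]]}}

```text
clock: 19.2
ee_pos: [0.4609, -0.2775, 0.2025]
ee_rot: [[-0.892, 0.413, 0.183], [0.451, 0.847, 0.282], [-0.038, 0.334, -0.942]]
wrist_force: [0.1, 0.0, 0.5]
finger_gap: 0.0473
```

>>> {"method": "carry_out", "body": {"deltas": [[[0.8,2.5,-5.9],[-1.93,-1.94,-0.7],-0.1],[[0.8,2.5,-5.9],[-1.93,-1.94,-0.7],-0.1],[[0.8,2.5,-5.9],[-1.93,-1.94,-0.7],-0.1],[[0.8,2.5,-5.9],[-1.93,-1.94,-0.7],-0.1],[[0,0,0],[0,0,0],-0.1],[[0,0,0],[0,0,0],-0.1],[[0,0,0],[0,0,0],-0.1],[[0,0,0],[0,0,0],-0.1],[[0,0,0],[0,0,0],-0.1],[[0,0,0],[0,0,0],-0.1]]}}

```text
clock: 20.2
ee_pos: [0.5095, -0.3765, 0.2089]
ee_rot: [[-1.0, 0.025, 0.006], [0.026, 0.962, 0.272], [0.001, 0.272, -0.962]]
wrist_force: [0.7, 0.6, 0.5]
finger_gap: 0.0472
```

Run:
```python
from h import *
np.set_printoptions(precision=4,suppress=True)
s=env.read_state();print(s["ee_pos"],s["joints"].round(1))
p=env.get_image("wrist");np.savez("w.npz",**{k:p[k] for k in("R","t","fx","fy","cx","cy","frame")})
save(p,"w7_full.png")
q=np.load("ctl.npy")
print("pred grip,tip,piv",[proj(p,ctl(q,f(q))).round(1).tolist() for f in(GR,TIP,PIV)])
hsv=cv2.cvtColor(p["frame"],cv2.COLOR_RGB2HSV).astype(int);H,S,V=[hsv[...,i] for i in range(3)]
c=np.mean([proj(p,ctl(q,f(q))) for f in(TIP,PIV)],0).astype(int);print(c,H[c[1],c[0]],S[c[1],c[0]],V[c[1],c[0]])
for n in["lever_grip","pointer_tip"]: print(n,[(np.round(x["uv"],1).tolist(),round(x["confidence"],2)) for x in env.place_of(p,n)])
a,b=max(c[0]-150,0),max(c[1]-110,0);save(p,"w7.png",(a,b,a+300,b+220),2.6);print("crop",a,b)
```

```text
[ 0.5095 -0.3765  0.2089] [ -42.1   39.2   34.8   96.1   11.9 -131.7]
pred grip,tip,piv [[383.7, 261.1], [315.1, 221.7], [309.3, 173.4]]
[312 197] 18 162 113
lever_grip [([382.1, 260.5], 0.57)]
pointer_tip [([314.4, 222.8], 0.83)]
crop 162 87
```

View pics/w7.png

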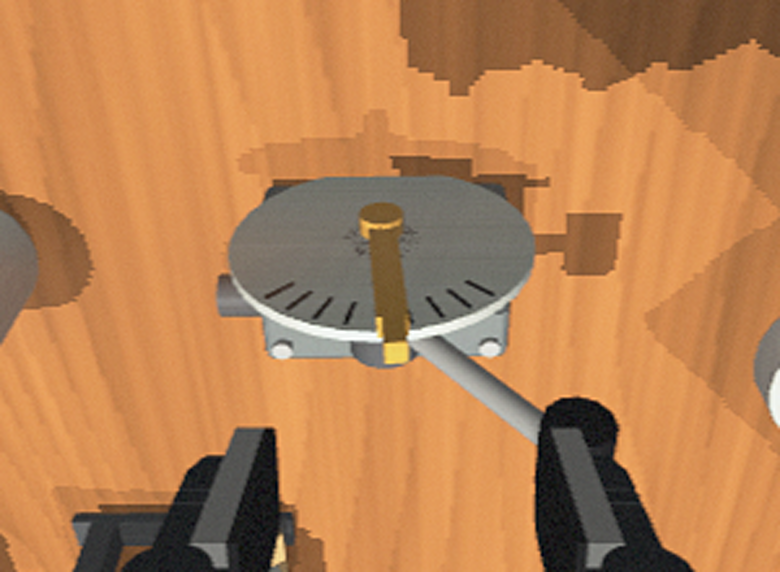

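The wrist view shows the disc spanning (229..535, 250) in the crop, the pointer boss at (381,218), the tip end at (396,352), and the lever rod running to the grip at about (577,430). The model predicts all of these to within about 1 px.

Run:
```python
from h import *
np.set_printoptions(precision=4,suppress=True)
d=dict(np.load("side.npz"));t=dict(np.load("top.npz"));w=dict(np.load("w.npz"))
c=lambda u,v:(u/2.6+162,v/2.6+87)
W=[(w,c(396.5,352),TIP,.5),(w,c(229,250),lambda q:[.056,-.032,.05],.7),(w,c(535,250),lambda q:[-.056,-.032,.05],.7),
 (w,c(577,420),lambda q:arm(q[3],.1,-.015),2)]
O=[(d,(434.2,278.4),GR,2),(d,(467.,279.5),TIP,2),(d,(463.6,305),PIV,2),(t,(456.9,216.4),GR,2),(t,(471.7,196.7),TIP,2),
 (t,(439.1,179.9),lambda q:[.05,.03,.045],2),(t,(438.6,213),lambda q:[-.05,.03,.045],2)]
for obs in(W+O,W):
    r=fitctl(obs,np.load("ctl.npy"),[(2,-.02,.02)]);print(r.x,np.degrees(r.x[2:]),[(proj(p,ctl(r.x,f(r.x)))-uv).round(1).tolist() for p,uv,f,s in obs[:4]])
    if len(obs)>5: q=r.x;np.save("ctl.npy",q)
print("grip",ctl(q,GR(q)),"disc/boss pred",(proj(w,ctl(q,[0,-.042,.05]))-(162,87))*2.6)
# bar centreline slope in crop
for rr in(.02,.04,.06): print((proj(w,ctl(q,arm(q[4],rr,-.040)))-(162,87))*2.6)
hsv=cv2.cvtColor(w["frame"],cv2.COLOR_RGB2HSV).astype(int);H,S,V=[hsv[...,i] for i in range(3)]
m=(H>=14)&(H<=30)&(S>130)
for r in range(178,226,4): 
    u=np.where(m[r,300:326])[0]+300; print(r,u.min() if len(u) else 0,u.max() if len(u) else 0,end="; ")
```

```text
[ 0.5202 -0.2981 -0.0112  0.1466  0.7156] [-0.6395  8.3988 41.0016] [[0.0, 1.2], [0.1, -3.6], [-0.3, -5.2], [0.6, 0.4]]
[ 0.5203 -0.2959 -0.0105  0.1369  0.7141] [-0.6039  7.8437 40.9178] [[0.0, 3.4], [0.2, -1.6], [-0.6, -3.2], [1.0, 1.8]]
grip [ 0.4594 -0.2974  0.1294] disc/boss pred [380.7318 214.9173]
[384.5072 248.951 ]
[388.5281 281.5729]
[393.0456 318.2231]
178 303 314; 182 305 314; 186 305 314; 190 306 315; 194 306 316; 198 306 316; 202 306 317; 206 307 318; 210 307 319; 214 308 318; 218 310 317; 222 310 318;
```

```bash
cat >> h.py <<'E'
def lev(a,r=.088,q=None):
    """tool pose along the lever at joint a, TCP at radius r"""
    q=np.load("ctl.npy") if q is None else q
    return tool(180+np.degrees(q[2]))@Ro.from_euler("y",a-.8).as_matrix(), ctl(q,arm(a,r,0))
def levread(q=None):
    q=np.load("ctl.npy") if q is None else q
    s=env.read_state();e=rotz(q[2]).T@(s["ee_pos"]-[q[0],q[1],.05])
    z=rotz(q[2]).T@s["ee_rot"][:,2]
    print("lever a from pos",round(.8+np.arctan2(e[0],e[2]),4),"r",round(np.hypot(e[0],e[2]),4),"y",round(e[1],4),"a from tool z",round(.8+np.arctan2(-z[0],-z[2]),4),"F",s["wrist_force"].round(1),"gap",round(s["finger_gap"],4),"t",s["clock"],"j",s["joints"].round(0))
E
python3 - <<'E'
from h import *
q=np.load("ctl.npy");R,p=lev(q[3],.18);print(R.round(2),p)
S=plan(R,p,8); R2,p2=lev(q[3],.088);plan(R2,p2,5,S)
E
```

```text
[[-0.79  0.01  0.61]
 [ 0.01  1.   -0.01]
 [-0.61  0.   -0.79]] [ 0.4107589  -0.29686719  0.19292238]
8 rows: [[1.87, -4.65, -0.75], [1.31, 0.97, -0.02]] len mm 16.3 ang 5.06
5 rows: [[0.0, 0.0, -0.0], [0.0, 0.0, 1.84]] len mm 18.4 ang 0.0
```

>>> {"method": "carry_out", "body": {"deltas": [[[1.9,-4.7,-0.75],[1.31,0.97,0],-1],[[1.9,-4.7,-0.75],[1.31,0.97,0],-1],[[1.9,-4.7,-0.75],[1.31,0.97,0],-1],[[1.9,-4.7,-0.75],[1.31,0.97,0],-1],[[1.9,-4.6,-0.75],[1.31,0.97,0],-1],[[1.9,-4.6,-0.75],[1.31,0.97,0],-1],[[1.8,-4.6,-0.75],[1.31,0.97,0],-1],[[1.8,-4.6,-0.75],[1.31,0.97,0],-1],[[0,0,0],[0,0,0],-1],[[0,0,0],[0,0,0],-1]]}}

```text
clock: 21.35
ee_pos: [0.4105, -0.2961, 0.1901]
ee_rot: [[-0.795, 0.011, 0.606], [0.009, 1.0, -0.007], [-0.607, 0.0, -0.795]]
wrist_force: [0.6, -1.3, 0.3]
finger_gap: 0.0853
```

Run:
```python
from h import *
levread();q=np.load("ctl.npy")
p=env.get_image("wrist");print([(x["uv"],x["confidence"]) for x in env.place_of(p,"lever_grip")],proj(p,ctl(q,GR(q))))
plan(*lev(q[3],.088),6)
```

```text
lever a from pos 0.136 r 0.1779 y 0.0008 a from tool z 0.1483 F [ 0.6 -1.3  0.3] gap 0.0853 t 21.35 j [ -52.   -0.  -34.   31.   28. -135.]
[([315.2, 207.4], 0.69)] [315.3768529  209.20783406]
6 rows: [[-0.03, 0.02, 0.03], [0.03, 0.03, 1.51]] len mm 15.1 ang 0.04
```

>>> {"method": "carry_out", "body": {"deltas": [[[0,0,0],[0.03,0.02,1.5],-1],[[0,0,0],[0.03,0.02,1.5],-1],[[0,0,0],[0.03,0.02,1.5],-1],[[0,0,0],[0.03,0.02,1.5],-1],[[0,0,0],[0.03,0.02,1.5],-1],[[0,0,0],[0.03,0.02,1.5],-1],[[0,0,0],[0,0,0],-1],[[0,0,0],[0,0,0],0],[[0,0,0],[0,0,0],0.2],[[0,0,0],[0,0,0],0.2]]}}

```text
clock: 22.45
ee_pos: [0.4652, -0.297, 0.119]
ee_rot: [[-0.793, 0.011, 0.609], [0.008, 1.0, -0.008], [-0.609, -0.002, -0.793]]
wrist_force: [-0.5, 0.3, 0.7]
finger_gap: 0.0439
```

```bash
python3 -c "
from h import *
levread()"
```

```text
lever a from pos 0.127 r 0.0882 y 0.0005 a from tool z 0.1457 F [-0.5  0.3  0.7] gap 0.0439 t 22.45 j [ -46.   10.  -37.   15.   26. -129.]
```

Now close the jaws. They will centre the lever at the tool.

>>> {"method": "carry_out", "body": {"deltas": [[[0,0,0],[0,0,0],0.35],[[0,0,0],[0,0,0],1],[[0,0,0],[0,0,0],1],[[0,0,0],[0,0,0],1],[[0,0,0],[0,0,0],1],[[0,0,0],[0,0,0],1],[[0,0,0],[0,0,0],1],[[0,0,0],[0,0,0],1],[[0,0,0],[0,0,0],1],[[0,0,0],[0,0,0],1]]}}

```text
clock: 23.45
ee_pos: [0.4649, -0.2967, 0.119]
ee_rot: [[-0.793, 0.011, 0.609], [0.008, 1.0, -0.008], [-0.609, -0.002, -0.793]]
wrist_force: [-5.3, 0.3, 6.5]
finger_gap: 0.022
```

```bash
python3 -c "
from h import *
levread()
s=env.read_state();q=np.load('ctl.npy')
A=.127
H=Ro.from_rotvec(0*q[:3]).as_matrix()
# rotate present pose about the fitted hinge by .72-.127
ax=rotz(q[2])@[0,1,0];M=Ro.from_rotvec(ax*(.72-A)).as_matrix();c=np.array([q[0],q[1],.05])
plan(M@s['ee_rot'],c+M@(s['ee_pos']-c),10)
M=Ro.from_rotvec(ax*.3).as_matrix();plan(M@s['ee_rot'],c+M@(s['ee_pos']-c),8)
"
```

```text
lever a from pos 0.1238 r 0.0884 y 0.0008 a from tool z 0.1455 F [-5.3  0.3  6.5] gap 0.022 t 23.45 j [ -46.   10.  -37.   15.   26. -129.]
10 rows: [[-0.0, 3.4, -0.0], [-0.52, -0.0, 0.0]] len mm 5.2 ang 3.4
8 rows: [[-0.0, 2.15, -0.0], [-0.33, -0.0, -0.0]] len mm 3.3 ang 2.15
```

>>> {"method": "carry_out", "body": {"deltas": [[[0,2.2,0],[-0.33,0,0],1],[[0,2.2,0],[-0.33,0,0],1],[[0,2.2,0],[-0.33,0,0],1],[[0,2.2,0],[-0.33,0,0],1],[[0,2.2,0],[-0.33,0,0],1],[[0,2.2,0],[-0.33,0,0],1],[[0,2.2,0],[-0.33,0,0],1],[[0,2.2,0],[-0.33,0,0],1],[[0,0,0],[0,0,0],1],[[0,0,0],[0,0,0],1]]}}

```text
clock: 24.45
ee_pos: [0.4888, -0.2971, 0.1327]
ee_rot: [[-0.94, 0.011, 0.342], [0.009, 1.0, -0.006], [-0.342, -0.002, -0.94]]
wrist_force: [-1.1, -0.2, 6.7]
finger_gap: 0.022
```

```bash
python3 -c "
from h import *
levread()
s=env.read_state();q=np.load('ctl.npy')
ax=rotz(q[2])@[0,1,0];c=np.array([q[0],q[1],.05])
e=rotz(q[2]).T@(s['ee_pos']-c);A=.8+np.arctan2(e[0],e[2])
M=Ro.from_rotvec(ax*(.72-A)).as_matrix();plan(M@s['ee_rot'],c+M@(s['ee_pos']-c),8)
"
```

```text
lever a from pos 0.437 r 0.0885 y 0.0007 a from tool z 0.4508 F [-1.1 -0.2  6.7] gap 0.022 t 24.45 j [ -37.   14.  -18.   41.   12. -125.]
8 rows: [[-0.0, 2.03, -0.0], [-0.31, -0.0, 0.0]] len mm 3.1 ang 2.03
```

>>> {"method": "carry_out", "body": {"deltas": [[[0,2,0],[-0.31,0,0],1],[[0,2,0],[-0.31,0,0],1],[[0,2,0],[-0.31,0,0],1],[[0,2,0],[-0.31,0,0],1],[[0,2,0],[-0.31,0,0],1],[[0,2,0],[-0.31,0,0],1],[[0,2,0],[-0.31,0,0],1],[[0,2,0],[-0.31,0,0],1],[[0,0,0],[0,0,0],1],[[0,0,0],[0,0,0],1]]}}

```text
clock: 25.45
ee_pos: [0.5129, -0.2974, 0.1382]
ee_rot: [[-0.997, 0.011, 0.07], [0.01, 1.0, -0.003], [-0.07, -0.002, -0.998]]
wrist_force: [-0.6, -0.3, 8.0]
finger_gap: 0.022
```

Run:
```python
from h import *
np.set_printoptions(precision=4,suppress=True)
levread()
# hinge from gripped centre positions? lever centre = TCP - .0116 z, at the 3 gripped poses
P=[];
for p,z in(([.4649,-.2967,.119],[.609,-.008,-.793]),([.4888,-.2971,.1327],[.342,-.006,-.94])): P.append(np.array(p)-.0116*np.array(z))
s=env.read_state();P.append(s["ee_pos"]-.0116*s["ee_rot"][:,2]);P=np.array(P);print(P)
f=lambda h:np.hypot(P[:,0]-h[0],P[:,2]-.05)-.1
r=least_squares(f,[.52]);print("hinge x if z=.05,r=.1",r.x,f(r.x));h=r.x[0]
print("lever angle",.8+np.arctan2(P[:,0]-h,P[:,2]-.05), "with ctl hinge",.8+np.arctan2(P[:,0]-np.load("ctl.npy")[0],P[:,2]-.05))
```

```text
lever a from pos 0.7179 r 0.0885 y 0.0006 a from tool z 0.73 F [-0.6 -0.3  8. ] gap 0.022 t 25.45 j [ -31.   25.    1.   63.    2. -120.]
[[ 0.4578 -0.2966  0.1282]
 [ 0.4848 -0.297   0.1436]
 [ 0.5121 -0.2973  0.1498]]
hinge x if z=.05,r=.1 [0.5201] [-0.      0.      0.0001]
lever angle [0.1274 0.4395 0.72  ] with ctl hinge [0.127  0.439  0.7194]
```

>>> {"method": "carry_out", "body": {"deltas": [[[0,0,0],[0,0,0],0.2],[[0,0,0],[0,0,0],-0.2],[[0,0,0],[0,0,0],-0.2],[[0,0,0],[0,0,0],-0.2],[[0,0,0],[0,0,-1],-0.2],[[0,0,0],[0,0,-2],-0.2],[[0,0,0],[0,0,-2],-0.2],[[0,0,0],[0,0,-2],-0.2],[[0,0,0],[0,0,-2],-0.2],[[0,0,0],[0,0,-1],-0.2]]}}

```text
clock: 26.45
ee_pos: [0.5058, -0.2971, 0.2391]
ee_rot: [[-0.997, 0.011, 0.07], [0.011, 1.0, -0.003], [-0.07, -0.003, -0.998]]
wrist_force: [0.1, -0.2, -0.1]
finger_gap: 0.0511
```

Run:
```python
from h import *
levread(); plan(tool(179.3,-15),[.51,-.39,.23],8)
```

```text
lever a from pos 0.7241 r 0.1897 y 0.0008 a from tool z 0.7299 F [ 0.1 -0.2 -0.1] gap 0.0511 t 26.45 j [ -31.   21.   11.   77.    2. -121.]
8 rows: [[-1.89, 0.5, 0.08], [-0.06, -1.17, -0.02]] len mm 11.7 ang 1.96
```

>>> {"method": "carry_out", "body": {"deltas": [[[-1.9,0.5,0.1],[-0.06,-1.17,0],-0.2],[[-1.9,0.5,0.1],[-0.06,-1.17,0],-0.2],[[-1.9,0.5,0.1],[-0.06,-1.17,0],-0.2],[[-1.9,0.5,0.1],[-0.06,-1.17,0],-0.2],[[-1.9,0.5,0.1],[-0.06,-1.17,0],-0.2],[[-1.9,0.5,0.1],[-0.06,-1.17,0],-0.2],[[-1.9,0.5,0.1],[-0.06,-1.17,0],-0.2],[[-1.9,0.5,0.1],[-0.06,-1.17,0],-0.2],[[0,0,0],[0,0,0],-0.2],[[0,0,0],[0,0,0],-0.2]]}}

```text
clock: 27.45
ee_pos: [0.5087, -0.3895, 0.2248]
ee_rot: [[-1.0, 0.017, -0.001], [0.016, 0.965, 0.262], [0.005, 0.262, -0.965]]
wrist_force: [-0.1, -0.7, 0.1]
finger_gap: 0.0511
```

Run:
```python
from h import *
np.set_printoptions(precision=4,suppress=True)
q=np.load("ctl.npy");q[3]=.72;q[4]=.72
for nm in("wrist","side","top"):
    p=env.get_image(nm)
    print(nm,"pred grip,tip",[proj(p,ctl(q,f(q))).round(1).tolist() for f in(GR,TIP)],"d/rad",[(proj(p,ctl(r,f(r)))-proj(p,ctl(q,f(q)))).round(1).tolist() for f in(GR,TIP) for r in[np.r_[q[:3],q[3:]+.1]]])
    for n in["lever_grip","pointer_tip"]: print("  ",n,[(np.round(x["uv"],1).tolist(),round(x["confidence"],2)) for x in env.place_of(p,n)[:2]])
    F=p["frame"];hsv=cv2.cvtColor(F,cv2.COLOR_RGB2HSV).astype(int);H,S,V=[hsv[...,i] for i in range(3)]
    if nm=="wrist":
        g=proj(p,ctl(q,GR(q))).astype(int);m=(V<60).astype(np.uint8);m[:g[1]-45]=0;m[g[1]+45:]=0;m[:,:g[0]-45]=0;m[:,g[0]+45:]=0
        n,l,st,c=cv2.connectedComponentsWithStats(m);print("dark",[(st[i].tolist(),c[i].round(1).tolist()) for i in range(1,n) if st[i,4]>80])
        m=(H>=14)&(H<=30)&(S>130);t=proj(p,ctl(q,TIP(q)));pv=proj(p,ctl(q,PIV(q)));print("piv",pv)
        for f in np.linspace(.25,1,7):
            X=proj(p,ctl(q,arm(.72,.073*f,-.040)));r=int(round(X[1]));u=np.where(m[r,int(X[0])-12:int(X[0])+13])[0]+int(X[0])-12
            if len(u): print("row",r,"pred",X.round(1),"bar",(u.min()+u.max())/2,len(u))
```

```text
wrist pred grip,tip [[315.6, 279.8], [312.7, 225.1]] d/rad [[-12.1, 0.4], [-8.8, 0.2]]
   lever_grip [([313.2, 275.8], 0.61)]
   pointer_tip [([313.0, 224.9], 0.57)]
dark [([302, 257, 28, 45, 1084], [315.4, 279.1])]
piv [307.5003 179.8624]
row 186 pred [308.5 186.1] bar 308.5 10
row 191 pred [309.1 191.2] bar 308.5 10
row 197 pred [309.7 196.7] bar 309.5 10
row 202 pred [310.4 202.3] bar 310.0 11
row 208 pred [311.1 208.3] bar 311.0 11
row 215 pred [311.8 214.6] bar 311.0 11
row 221 pred [312.6 221.3] bar 312.0 9
side pred grip,tip [[453.7, 259.0], [467.0, 278.9]] d/rad [[3.2, -2.1], [2.3, -1.6]]
   lever_grip [([451.5, 259.3], 0.83), ([360.1, 195.5], 0.56)]
   pointer_tip [([292.9, 181.7], 0.65), ([469.3, 277.2], 0.64)]
top pred grip,tip [[459.2, 196.1], [469.5, 196.7]] d/rad [[0.1, -3.8], [0.1, -2.7]]
   lever_grip [([459.3, 198.2], 0.46)]
   pointer_tip [([307.5, 150.4], 0.67)]
```

```bash
python3 -c "
from h import *
print(env.job_done(),env.read_state()['clock'])"
```

```text
the job is handed in; nothing more can be done
the job is handed in; nothing more can be done
```

I laid the two dark full-length spares into the two empty cradles, the leftmost and the third from the left. I then swung the lever from about 0.13 rad to about 0.72 rad, let go and backed off, and handed the job in at about 27.6 s of the 64 s allowed.

- **Blocks:** The top picture after the second release shows all four cradles filled, with the new blocks lying between the walls like their neighbours. Both new blocks met the cradle floor with 15 to 18 N, 2 to 3 mm higher than my model put it. I took that as grip-height error and did not check it separately.
- **Lever:** The last wrist picture puts the lever at about 0.722 rad and the pointer at about 0.725 rad, so they agree to within about half a degree. The networks' lever-grip marks were 2 to 5 px off this in all three cameras. In the top view that offset would mean about 0.05 rad.
- **Rest of the bench:** No unexpected forces showed while I worked, and the gripper ended clear of everything. I did not recheck the bystanders one by one at the end.

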